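# Put the lathe drive into reverse past its lockout collar

## Robot

A 6-joint arm with a two-finger parallel gripper is mounted at the origin on the work surface. World frame = base frame: x ahead of the robot, y to its left, z up, the work surface at z = 0. Lengths are in m, angles in rad, forces in N, time in s.
With the tool pointing down it reaches from about 0.35 to 0.975 m from the base axis. Payload 4.9 kg.
Tool frame: the origin (TCP) lies on the centre line of the jaws, within the pads' length; the fingertips stand 14 mm ahead of it and the grasp point (between the pads) lies 5 mm behind it; z points along the fingers, y is the line along which they close (so a half turn about z gives the same grasp; the last joint's range is limited). The gripper opens to 85 mm and grips with 20 to 120 N. Pads are 22 mm wide; open, the fingers measure 114 mm over their backs; the gripper's body (76 mm by 85 mm) begins 54 mm behind the grasp point. The pads swing forward as they close: fully open they stand 13 mm farther back than shut.
Start: joints at [-1.4, 0.053, 1.613, -0, 1.476, -0.119], TCP at [0.179, -0.599, 0.245] pointing down, gripper open.
Joint ranges: [-3.01, 3.01], [-1.01, 2.22], [0.06, 2.58], [-1.02, 4.17], [0.09, 2.62], [-3.14, 3.14]. Speed limits (rad/s): [2.57, 2.57, 3.14, 3.14, 3.14, 3.14].

## Interface

Orientations are given as a unit quaternion [w, x, y, z].
In Python, from plant import * gives the robot as it stands.
- The arm moves only by the tool send_rows, never from a script. Its argument "steps" is a list of rows, each an object with "translation": the shift along the tool's x, y, z in cm, a list of three; "delta_rot": the turn, a rotation vector about the tool's x, y, z in rad, a list of three; "jaw": the finger opening in cm, from 0 to 8.54. In form: [{"translation": [dx, dy, dz], "delta_rot": [rx, ry, rz], "jaw": jaw}, ...]. A call has exactly 8 rows; each row is the pose to reach, as a shift and turn from the pose commanded when the call began, along the tool's axes at that moment; what a row does not reach only later rows make up. A row lasts 1/10 s, in which the tool goes at most 50 mm and 8.59 degrees, less where a joint would pass 70% of its speed; a pose out of reach is approached as far as the arm can. A call with a gripper value outside its range is refused whole. The fingers move at their own pace and stop on an object; the grip force is fixed at half the most. Time passes only in rows, so rows that repeat a pose let the fingers close, or fill a call up. It gives the time, the measured TCP pose, the force, the opening and the grip force at its end, in the units of the state.
- state(): the state, without advancing time (a new reading comes with each control period).
- grab_frame(name): name is "side" or "top"; returns a dict with "pixels" (480x640x3 uint8, blue, green, red), "range_z" (480x640 float32, m along the optical axis (not along the pixel's ray), 0 where there is no reading), "fx", "fy", "cx", "cy" (pixels), "dist" ([k1, k2, p1, p2, k3] as OpenCV has them; the pictures are not rectified), "rvec" (rotation vector, rad) and "tvec" (3), from world to camera coordinates, as OpenCV has them. Camera axes: x right, y down, z forward; pixel columns grow to the right and rows downward; lengths in m; the calibration is good to about 2 mm. A picture is of the moment at which its call begins.
- job_done(): hands the job in; it is judged then, once.
The state is a dict: "time": time; "joint_pos": joint angles; "joint_vel": joint speeds; "joint_efforts": joint torques, N m; "tool_pos": TCP position; "tool_rot": TCP orientation; "contact_force": force on the tool from outside, world axes, zero at the start; "ft_torque": the same for the moment, N m; "gripper_width": opening from 0.0 (shut) to 1.0 (fully open); "grasp_force": force on a finger pad.
Only numpy, scipy, OpenCV 4.12 (cv2) and the standard library are available. Lean on these libraries where they do the work, as an engineer would, in place of code of your own. Each camera call takes 0.05 s, during which the arm holds its last target. There are 200 camera calls.

## Task

Set the lathe to run in reverse for sanding, on the control whose lever has a steel collar on its stem: lift the collar until it stays up clear of the gate and let go of it; then take the lever by its knob and push it right over through the gate to the other end; then slide the collar fully down again so that it locks the lever there. Leave the other lever, the one with the bare stem, and the things lying about as they are.

Things in the scene. Friction and masses are not known exactly. Their poses are not given: they have to be found in the camera images.
- dir_box: The direction control: a grey-blue cast box bolted down, foot 150 x 116 mm, body 130 x 96 mm, 72 mm high; its lever's stem carries a steel collar. A like box whose lever has a bare stem is the speed-range control; either may stand left or right. Origin: centre of its underside; +x points from the forward to the reverse side, y along the lever's hinge, z up.
- dir_gate (a point): Middle of the top of the gate on the direction box, 105 mm above the table: two dark steel cheeks, one either side of the stem, each 26 mm long in the box's x and from 7 to 17.5 mm off its middle in y, standing on the box. The lowered collar is stopped by them, the raised collar passes over. Axes as the box's.
- dir_pivot (a point): The hinge axis of the direction lever, inside the box, 15 mm above the table at the middle of the box. Axes as the box's.
- dir_lever (a joint): Angle of the direction lever, rad: 0 = forward, leaning 0.35 rad from upright to the box's -x; 0.35 = upright; 0.70 = reverse, leaning 0.35 rad to the box's +x, at its stop. It stays where it is left and takes 2 to 3 N at the knob. With the collar down it moves only within about 0.1 rad of either end. The stem is 10 mm thick.
- dir_knob (a point): The middle of the direction lever's knob, a black round knob 24 mm in diameter and 22 mm tall, 135 mm from the hinge axis along the stem (its top is at 146 mm). z points up along the stem.
- collar_mid (a point): Middle of the collar's rim: steel, on the direction lever's stem, a thick disc 40 mm in diameter, 12 mm tall, with a foot 22 mm in diameter going on 8 mm below it. z points up along the stem. With the collar down it lies 96 mm from the hinge axis along the stem, the knob's top 50 mm farther up. Can be pinched along the box's y from above, a finger either side of the knob.
- collar (a joint): How far the collar is lifted along the stem, m: 0 = down, its foot beside the gate's cheeks (lever locked); 0.016 = fully up against its stop, 6 mm below the knob. From about 0.010 it clears the gate. It slides stiffly (about 3 N) and stays at any height where it is left. It goes down fully only with the lever at either end.
- range_box: The speed-range control: a box of the same make and size as the direction control, with a lever of the same kind but a bare stem, no collar. Origin: centre of its underside. To be left alone.
- range_knob (a point): The middle of the speed-range lever's knob, 24 mm in diameter, 22 mm tall, 135 mm from its hinge along the stem.
- bowl: Bystander: a turned reddish wooden bowl, 150 mm across, 55 mm high. Origin: centre of its underside.
- wax_tin: Bystander: a low round aluminium tin, 64 mm across, 35 mm high. Origin: centre of its underside.
- faceplate: Bystander: a flat steel ring, 90 mm across, 12 mm thick. Origin: centre of its underside.
- gouge: Bystander: a turning gouge lying flat, wooden handle and steel shaft, 400 mm long. Origin: centre of its underside on the table, under its ferrule.
- sanding_block: Bystander: a cork block 100 x 60 x 35 mm. Origin: centre of its underside.
- spindle_blank: Bystander: a dark square wooden stick 160 x 45 x 45 mm. Origin: centre of its underside.
- live_centre: Bystander: a steel cone point standing on its base, 40 mm across, 52 mm high. Origin: centre of its underside.
There are look-alikes about, which are no part of the job. Leave any yellow look-alike of the dir_box alone.

How it is judged:
On the way, in this order (a step that is already met when the one before it is completed fails the run):
1. the collar is lifted clear of the gate and stays up by itself, with the lever still at forward and no finger on the lever (value of joint collar above 0.0105 m and value of joint dir_lever below 0.15 rad and contact force between the fingers and dir_box below 0.2 N), for 0.2 s.
2. the lever is on its way through the gate, moved by its knob (fingers touching the knob) (value of joint dir_lever between 0.2 and 0.6 rad and contact force between the fingers and dir_lever_c1 above 0.3 N).
3. the lever has reached the reverse end (value of joint dir_lever above 0.62 rad), for 0.1 s.
At the end, for the whole second after the job is handed in: The direction lever stands at the reverse end (beyond 0.62 of 0.70 rad) and its collar is down again, within 4 mm of fully home (value of joint dir_lever above 0.62 rad and value of joint collar below 0.004 m); the robot touches nothing.
It fails at once if the speed-range lever is moved (its knob by more than 20 mm) (distance of range_knob from where it was at the start of the episode above 0.02 m).
It fails at once if a bystander is shifted by more than 30 mm (distance of any of bowl, wax_tin, faceplate, gouge, sanding_block, spindle_blank, live_centre from where it was at the start of the episode above 0.03 m).
It also fails if it takes over 51 s, if anything falls off the work surface, if the arm or the gripper's body presses on something with over 40 N, if the wrist force passes 120 N, or if a joint passes its speed limit or range.

## Working session

There is one attempt and no reset: what is moved stays moved. The work goes in short steps, Python scripts to look and compute and a tool call to move; the robot and the scene stay as the last step left them, time stands still between calls to the robot, and variables do not carry over. Pictures are saved under pics/ and viewed, at most 10 in all, crops included, and the job is handed in when it is done.

Besides the shell and the picture viewer there is one more tool, called as name(argument=value, ...) on one line, values as JSON. send_rows: Moves the arm, as the interface text tells. Its arguments: {"type":"object","properties":{"steps":{"type":"array","items":{"type":"object","properties":{"translation":{"type":"array","items":{"type":"number"}},"delta_rot":{"type":"array","items":{"type":"number"}},"jaw":{"type":"number"}}}}},"required":["steps"]}

```bash
ls; mkdir -p pics; cat > h.py <<'E'
from plant import *
import numpy as np, cv2, pickle
from scipy.spatial.transform import Rotation as R
def snap(n,f):
    d=grab_frame(n); cv2.imwrite(f'pics/{f}.png',d['pixels']); pickle.dump(d,open(f'{f}.pkl','wb')); return d
def load(f): return pickle.load(open(f'{f}.pkl','rb'))
def cloud(d):
    K=np.array([[d['fx'],0,d['cx']],[0,d['fy'],d['cy']],[0,0,1.]])
    v,u=np.mgrid[0:480,0:640]
    p=cv2.undistortPoints(np.stack([u,v],-1).reshape(-1,1,2).astype(float),K,np.array(d['dist'],float)).reshape(480,640,2)
    z=d['range_z'].astype(float)
    c=np.dstack([p*z[...,None],z])
    Rm=cv2.Rodrigues(np.array(d['rvec'],float))[0]
    w=(c-np.array(d['tvec'],float).ravel())@Rm
    w[z<=0]=np.nan
    return w
def proj(d,P):
    K=np.array([[d['fx'],0,d['cx']],[0,d['fy'],d['cy']],[0,0,1.]])
    return cv2.projectPoints(np.array(P,float).reshape(-1,1,3),np.array(d['rvec'],float),np.array(d['tvec'],float),K,np.array(d['dist'],float))[0].reshape(-1,2)
E
python3 - <<'E'
from h import *
a=snap('top','top0');b=snap('side','side0')
cv2.imwrite('pics/both0.png',cv2.resize(np.hstack([a['pixels'],b['pixels']]),(800,300)))
print(state())
E
```

```text
pics
{'time': 0.1, 'joint_pos': array([-1.39999183e+00,  5.32866322e-02,  1.61419826e+00, -1.20837660e-06,
        1.47598554e+00, -1.18987197e-01]), 'joint_vel': array([ 4.42228061e-04, -2.41499228e-03, -2.78053221e-03,  8.37731573e-04,
        1.86208987e-03,  8.51539627e-05]), 'joint_efforts': array([ 1.19105338e-03, -3.94900954e+01, -3.71360600e+01,  1.51418899e-06,
        3.93377995e-03, -2.95636262e-07]), 'tool_pos': array([ 0.17850878, -0.59839028,  0.24416371]), 'tool_rot': array([-9.38556620e-04,  9.89520505e-01,  1.44389363e-01, -2.49238008e-05]), 'contact_force': array([-0.5774119 , -0.80146743,  0.3891432 ]), 'ft_torque': array([0.0020833 , 0.02751667, 0.03678925]), 'grasp_force': 0.0, 'gripper_width': 1.00131323731055}
```

View pics/top0.png

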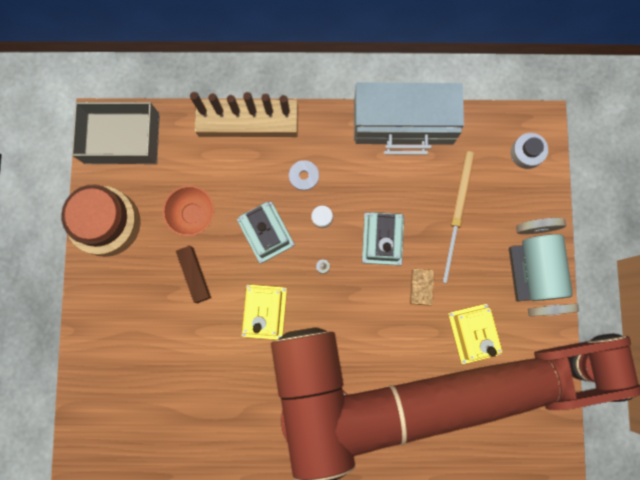

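View pics/side0.png

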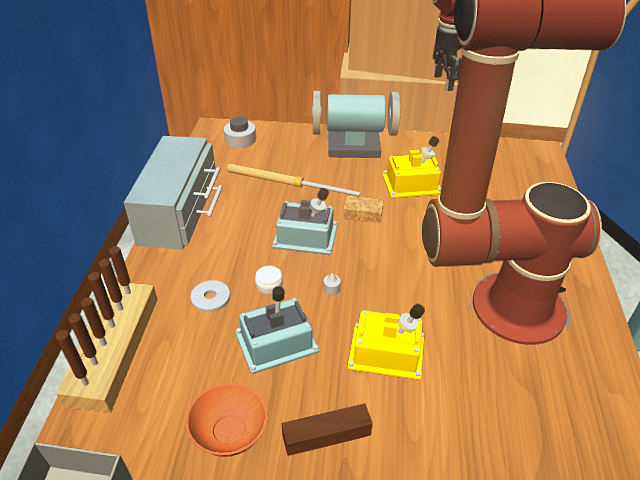

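The top view shows four similar boxes:
- the grey-blue box with a collar at (384,238)
- the grey-blue box with a bare stem at (265,231)
- a yellow box at (264,312)
- a yellow box at (474,334)

I choose the grey-blue box with the collar, at top (384,238) and side (306,225). Next I measure it and check it in a close crop.

```bash
python3 - <<'E'
from h import *
a=load('top0');b=load('side0')
A=cloud(a);B=cloud(b)
def near(W,c,r=.11): return np.hypot(W[...,0]-c[0],W[...,1]-c[1])<r
c0=np.nanmedian(A[230:246,378:392].reshape(-1,3),0);print('c0',c0)
for nm,W,d in (('top',A,a),('side',B,b)):
    m=near(W,c0,.115)
    z=W[...,2]
    for lo,hi in ((.006,.02),(.066,.078),(.1,.108),(.108,.125),(.126,.2)):
        s=m&(z>lo)&(z<hi)
        q=W[s]
        if len(q)<5: print(nm,lo,hi,len(q));continue
        r=cv2.minAreaRect(q[:,:2].astype(np.float32)*1000)
        print(nm,lo,hi,len(q),'mean',q.mean(0).round(4),'rect',np.round(r[0],1),np.round(r[1],1),round(r[2],2),'zmax',q[:,2].max().round(4))
ca=cv2.resize(a['pixels'][200:280,340:430],None,fx=4.4,fy=4.4,interpolation=2)
cb=cv2.resize(b['pixels'][180:255,265:345],None,fx=4.95,fy=4.7,interpolation=2)
h=min(len(ca),len(cb));cv2.imwrite('pics/crop0.png',np.hstack([ca[:h],cb[:h]]))
E
```

```text
c0 [ 0.50231256 -0.18141483  0.10680308]
top 0.006 0.02 503 mean [ 0.4912 -0.1738  0.01  ] rect [ 498.6 -184.6] [218.4 218.8] 40.3 zmax 0.0197
top 0.066 0.078 979 mean [ 0.5165 -0.1865  0.0721] rect [ 514.  -186.8] [ 95.7 131. ] 86.63 zmax 0.078
top 0.1 0.108 75 mean [ 0.5051 -0.1855  0.1046] rect [ 496.1 -187.2] [38.6 63.3] 84.24 zmax 0.1079
top 0.108 0.125 97 mean [ 0.4924 -0.1835  0.1138] rect [ 497.6 -183.9] [54.9 38.5] 4.09 zmax 0.1226
top 0.126 0.2 71 mean [ 0.4698 -0.1837  0.1523] rect [ 470.2 -183.5] [25.6 21.5] 40.15 zmax 0.1614
side 0.006 0.02 537 mean [ 0.5026 -0.1468  0.0115] rect [ 512.8 -182.1] [144.4 204.5] 74.74 zmax 0.02
side 0.066 0.078 926 mean [ 0.5171 -0.1681  0.0727] rect [ 515.8 -183.4] [104.6 129.7] 87.37 zmax 0.0779
side 0.1 0.108 127 mean [ 0.5036 -0.1786  0.1049] rect [ 497.8 -183. ] [42.5 64.4] 84.88 zmax 0.108
side 0.108 0.125 138 mean [ 0.4876 -0.1776  0.1138] rect [ 495.2 -179.2] [60.3 39.1] 17.58 zmax 0.1248
side 0.126 0.2 116 mean [ 0.472  -0.1771  0.1469] rect [ 470.4 -179.7] [27.7 23.7] 43.84 zmax 0.1576
```

View pics/crop0.png

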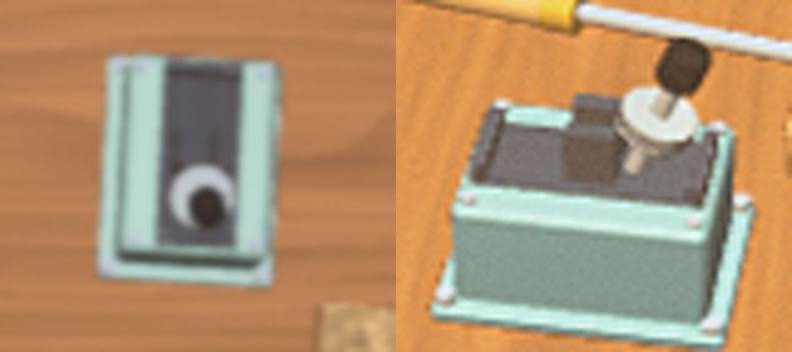

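The crop confirms the choice: a grey-blue box with a steel collar on the stem, with the knob and collar at top (386,245) leaning toward the robot. The measured top face (131 x 96 mm at z 72 mm) and the knob's height agree with the description. The box's +x is therefore about world +x, with a yaw of about -3°.

```bash
cat > p.py <<'E'
from h import *
import sys
C=np.array([.515,-.185,.015]); yaw=-.05
ex=np.array([np.cos(yaw),np.sin(yaw),0]); ey=np.array([-np.sin(yaw),np.cos(yaw),0]); k=np.array([0,0,1.])
def goal(t,dist,dy=0):
    s=-np.sin(t)*ex+np.cos(t)*k
    return C+dist*s+dy*ey, np.column_stack([np.cos(t)*ex+np.sin(t)*k,-ey,-s])
def cur():
    s=state(); q=s['tool_rot']; return s,np.array(s['tool_pos']),R.from_quat([q[1],q[2],q[3],q[0]]).as_matrix()
def move(t,dist,dy=0):
    s,p,Rm=cur(); g,G=goal(t,dist,dy)
    print((t,dist),'T',(Rm.T@(g-p)*100).round(2),'rot',R.from_matrix(Rm.T@G).as_rotvec().round(3),'goal',g.round(3))
if __name__=='__main__':
    s,p,Rm=cur(); print('t',s['time'],'pos',p.round(4),'F',np.round(s['contact_force'],1),'w',round(s['gripper_width'],3),'gf',round(s['grasp_force'],1))
    for a in sys.argv[1:]: move(*map(float,a.split(',')))
E
python3 p.py .35,.26 .35,.2
```

```text
t 0.1 pos [ 0.1785 -0.5984  0.2442] F [-0.6 -0.8  0.4] w 1.001 gf 0.0
(0.35, 0.26) T [ 35.65 -32.97  -1.44] rot [-0.061  0.347  0.336] goal [ 0.426 -0.181  0.259]
(0.35, 0.2) T [ 37.59 -32.28   4.2 ] rot [-0.061  0.347  0.336] goal [ 0.447 -0.182  0.203]
```

send_rows(steps=[{"translation": [3.5, -3, -4], "delta_rot": [0, 0, 0.05], "jaw": 8.5}, {"translation": [8, -7, -5], "delta_rot": [0, 0.05, 0.12], "jaw": 8.5}, {"translation": [12, -11, -5], "delta_rot": [-0.02, 0.1, 0.18], "jaw": 8.5}, {"translation": [16, -14.5, -5], "delta_rot": [-0.03, 0.15, 0.24], "jaw": 8.5}, {"translation": [19.5, -18, -5], "delta_rot": [-0.04, 0.2, 0.3], "jaw": 8.5}, {"translation": [23, -21.5, -4], "delta_rot": [-0.05, 0.25, 0.33], "jaw": 8.5}, {"translation": [26.5, -24.5, -3], "delta_rot": [-0.06, 0.3, 0.336], "jaw": 8.5}, {"translation": [30, -28, -2], "delta_rot": [-0.061, 0.347, 0.336], "jaw": 8.5}])

```text
time: 0.9
tool_pos: [0.3736, -0.2661, 0.27]
tool_rot: [0.005, 0.984, -0.025, 0.176]
contact_force: [0.5, 0.4, 0.7]
gripper_width: 0.993
grasp_force: 0.0
```

```bash
python3 p.py .35,.26 .35,.2
```

```text
t 0.9 pos [ 0.3736 -0.2661  0.27  ] F [0.5 0.4 0.7] w 0.993 gf 0.0
(0.35, 0.26) T [ 4.13 -8.81  2.66] rot [ 0.001 -0.003 -0.   ] goal [ 0.426 -0.181  0.259]
(0.35, 0.2) T [ 4.11 -8.82  8.66] rot [ 0.001 -0.003 -0.   ] goal [ 0.447 -0.182  0.203]
```

send_rows(steps=[{"translation": [2, -4, 1], "delta_rot": [0, 0, 0], "jaw": 8.5}, {"translation": [4.1, -8, 2.6], "delta_rot": [0, -0.003, 0], "jaw": 8.5}, {"translation": [4.1, -8.8, 2.6], "delta_rot": [0, -0.003, 0], "jaw": 8.5}, {"translation": [4.1, -8.8, 2.6], "delta_rot": [0, -0.003, 0], "jaw": 8.5}, {"translation": [4.1, -8.8, 5], "delta_rot": [0, -0.003, 0], "jaw": 8.5}, {"translation": [4.1, -8.8, 7.5], "delta_rot": [0, -0.003, 0], "jaw": 8.5}, {"translation": [4.1, -8.8, 7.5], "delta_rot": [0, -0.003, 0], "jaw": 8.5}, {"translation": [4.1, -8.8, 7.5], "delta_rot": [0, -0.003, 0], "jaw": 8.5}])

```text
time: 1.7
tool_pos: [0.441, -0.1845, 0.2139]
tool_rot: [0.005, 0.985, -0.026, 0.172]
contact_force: [0.3, -0.2, 1.9]
gripper_width: 0.995
grasp_force: 0.0
```

```bash
python3 - <<'E'
from p import *
a=snap('top','top1');b=snap('side','side1')
ca=cv2.resize(a['pixels'][190:290,330:430],(400,400),interpolation=2)
cb=cv2.resize(b['pixels'][110:260,240:390],(400,400),interpolation=2)
cv2.imwrite('pics/crop1.png',np.hstack([ca,cb]))
move(.35,.2);move(.35,.15);move(.35,.098)
print(proj(b,[goal(.35,.135)[0],goal(.35,.096)[0],cur()[1]]).round(1))
E
```

```text
(0.35, 0.2) T [-0.   -0.33  1.36] rot [ 0.003  0.001 -0.001] goal [ 0.447 -0.182  0.203]
(0.35, 0.15) T [-0.   -0.35  6.36] rot [ 0.003  0.001 -0.001] goal [ 0.464 -0.182  0.156]
(0.35, 0.098) T [ 0.   -0.37 11.56] rot [ 0.003  0.001 -0.001] goal [ 0.481 -0.183  0.107]
[[323.7 194.6]
 [318.1 206. ]
 [336.  169.4]]
```

View pics/crop1.png

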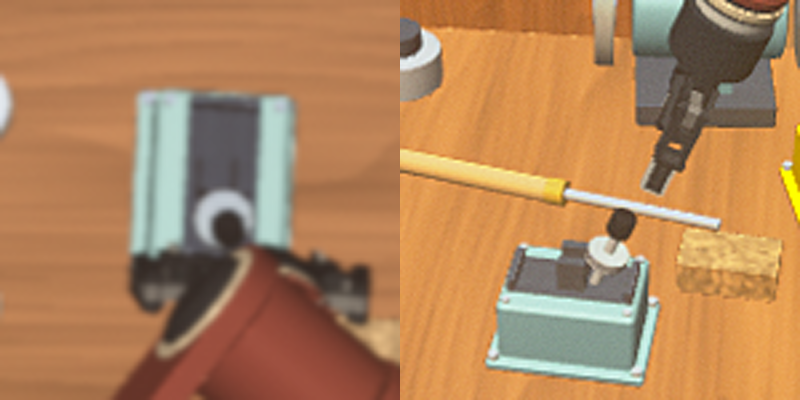

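The crop shows the open fingers standing above the knob in line with the stem. The knob is at side (323,194), within 1 px of my prediction. I check the y offset against the top picture.

```bash
python3 - <<'E'
from p import *
a=load('top0');b=load('side0')
for d,nm in((a,'top'),(b,'side')):
    W=cloud(d);g=goal(.35,.135)[0]
    pk=d['pixels'].astype(int).max(2)
    m=(np.linalg.norm(W-g,axis=2)<.022)&(pk<75)&(W[...,2]>.126)
    v,u=np.nonzero(m); print(nm,'knob px centre',(u.min()+u.max())/2,(v.min()+v.max())/2,u.mean(),v.mean(),len(u),'pred',proj(d,[g]),'px/m y',proj(d,[g+.01*ey])-proj(d,[g]))
    m=(np.linalg.norm(W-goal(.35,.1)[0],axis=2)<.026)&(pk>130)&(W[...,2]>.1)
    v,u=np.nonzero(m); print('collar',(u.min()+u.max())/2,(v.min()+v.max())/2,len(u),'pred',proj(d,[goal(.35,.102)[0]]))
E
```

```text
top knob px centre 387.0 247.0 386.8085106382979 247.27659574468086 47 pred [[386.27178334 247.48523551]] px/m y [[-3.71254029 -0.20039986]]
collar 386.0 243.5 96 pred [[385.35026181 244.96439175]]
side knob px centre 322.5 194.0 323.63157894736844 194.1578947368421 19 pred [[323.73568416 194.57167294]] px/m y [[-0.63455969  2.52723294]]
collar 317.0 205.5 173 pred [[318.94784589 204.2724806 ]]
```

send_rows(steps=[{"translation": [0, -0.27, 1.5], "delta_rot": [0, 0, 0], "jaw": 8.5}, {"translation": [0, -0.27, 4], "delta_rot": [0, 0, 0], "jaw": 8.5}, {"translation": [0, -0.27, 6.5], "delta_rot": [0, 0, 0], "jaw": 8.5}, {"translation": [0, -0.27, 9], "delta_rot": [0, 0, 0], "jaw": 8.5}, {"translation": [0, -0.27, 10.8], "delta_rot": [0, 0, 0], "jaw": 8.5}, {"translation": [0, -0.27, 11.8], "delta_rot": [0, 0, 0], "jaw": 8.5}, {"translation": [0, -0.27, 11.8], "delta_rot": [0, 0, 0], "jaw": 8.5}, {"translation": [0, -0.27, 11.8], "delta_rot": [0, 0, 0], "jaw": 8.5}])

```text
time: 2.6
tool_pos: [0.4825, -0.1835, 0.1044]
tool_rot: [0.006, 0.984, -0.025, 0.174]
contact_force: [0.3, -0.4, 0.2]
gripper_width: 0.997
grasp_force: 0.0
```

```bash
python3 p.py .35,.095,-.001
```

```text
t 2.6 pos [ 0.4825 -0.1835  0.1044] F [ 0.3 -0.4  0.2] w 0.997 gf 0.0
(0.35, 0.095) T [-0.01  0.09  0.02] rot [0.002 0.001 0.001] goal [ 0.482 -0.184  0.104]
```

send_rows(steps=[{"translation": [0, 0.09, 0], "delta_rot": [0, 0, 0], "jaw": 6}, {"translation": [0, 0.09, 0], "delta_rot": [0, 0, 0], "jaw": 5}, {"translation": [0, 0.09, 0], "delta_rot": [0, 0, 0], "jaw": 4.5}, {"translation": [0, 0.09, 0], "delta_rot": [0, 0, 0], "jaw": 4.2}, {"translation": [0, 0.09, 0], "delta_rot": [0, 0, 0], "jaw": 3.7}, {"translation": [0, 0.09, 0], "delta_rot": [0, 0, 0], "jaw": 3.7}, {"translation": [0, 0.09, 0], "delta_rot": [0, 0, 0], "jaw": 3.7}, {"translation": [0, 0.09, 0], "delta_rot": [0, 0, 0], "jaw": 3.7}])

```text
time: 3.4
tool_pos: [0.4821, -0.1829, 0.1037]
tool_rot: [0.004, 0.985, -0.024, 0.173]
contact_force: [-2.6, 4.9, 5.0]
gripper_width: 0.447
grasp_force: 52.4
```

send_rows(steps=[{"translation": [0, 0, -0.2], "delta_rot": [0, 0, 0], "jaw": 3.7}, {"translation": [0, 0, -0.5], "delta_rot": [0, 0, 0], "jaw": 3.7}, {"translation": [0, 0, -0.8], "delta_rot": [0, 0, 0], "jaw": 3.7}, {"translation": [0, 0, -1.1], "delta_rot": [0, 0, 0], "jaw": 3.7}, {"translation": [0, 0, -1.35], "delta_rot": [0, 0, 0], "jaw": 3.7}, {"translation": [0, 0, -1.5], "delta_rot": [0, 0, 0], "jaw": 3.7}, {"translation": [0, 0, -1.5], "delta_rot": [0, 0, 0], "jaw": 3.7}, {"translation": [0, 0, -1.5], "delta_rot": [0, 0, 0], "jaw": 3.7}])

```text
time: 4.2
tool_pos: [0.4766, -0.1826, 0.1168]
tool_rot: [0.004, 0.985, -0.024, 0.173]
contact_force: [0.9, 5.2, 0.2]
gripper_width: 0.445
grasp_force: 52.5
```

```bash
python3 p.py .35,.11
```

```text
t 4.2 pos [ 0.4766 -0.1826  0.1168] F [0.9 5.2 0.2] w 0.445 gf 52.5
(0.35, 0.11) T [ 0.12  0.05 -0.11] rot [-0.001  0.003  0.   ] goal [ 0.477 -0.183  0.118]
```

send_rows(steps=[{"translation": [0, 0, -1.5], "delta_rot": [0, 0, 0], "jaw": 6}, {"translation": [0, 0, -1.5], "delta_rot": [0, 0, 0], "jaw": 7}, {"translation": [0, 0, -1.5], "delta_rot": [0, 0, 0], "jaw": 7}, {"translation": [0, 0, -1.5], "delta_rot": [0, 0, 0], "jaw": 7}, {"translation": [0, 0, -1.5], "delta_rot": [0, 0, 0], "jaw": 7}, {"translation": [0, 0, -1.5], "delta_rot": [0, 0, 0], "jaw": 7}, {"translation": [0, 0, -1.5], "delta_rot": [0, 0, 0], "jaw": 7}, {"translation": [0, 0, -1.5], "delta_rot": [0, 0, 0], "jaw": 7}])

```text
time: 5.0
tool_pos: [0.4717, -0.1831, 0.1311]
tool_rot: [0.005, 0.985, -0.024, 0.173]
contact_force: [-0.3, 1.0, 0.3]
gripper_width: 0.817
grasp_force: 0.0
```

That call repeated the -1.5 cm lift, because shifts are relative to each call's start. The collar can only have been drawn to its stop, but I check with a picture.

```bash
python3 - <<'E'
from p import *
b=snap('side','side2')
cv2.imwrite('pics/crop2.png',cv2.resize(b['pixels'][150:240,270:370],(800,720)[:2],interpolation=2)[:600])
for n,q in (('side0',0),('side2',0)):
    d=load(n);W=cloud(d);g=goal(.35,.105)[0]
    m=(np.linalg.norm(W-g,axis=2)<.04)&(d['pixels'].min(2)>110)
    s=W[m]-C; al=s@(-np.sin(.35)*ex+np.cos(.35)*k); pe=s@(np.cos(.35)*ex+np.sin(.35)*k)
    print(n,m.sum(),np.percentile(al,[5,25,50,75,95]).round(4),np.median(pe).round(4))
move(.35,.135)
E
```

```text
side0 233 [0.0692 0.0871 0.1009 0.1032 0.111 ] 0.0026
side2 144 [0.0688 0.079  0.0867 0.1151 0.1193] 0.0062
(0.35, 0.135) T [ 0.09 -0.03 -1.11] rot [0.001 0.003 0.001] goal [ 0.469 -0.183  0.142]
```

View pics/crop2.png

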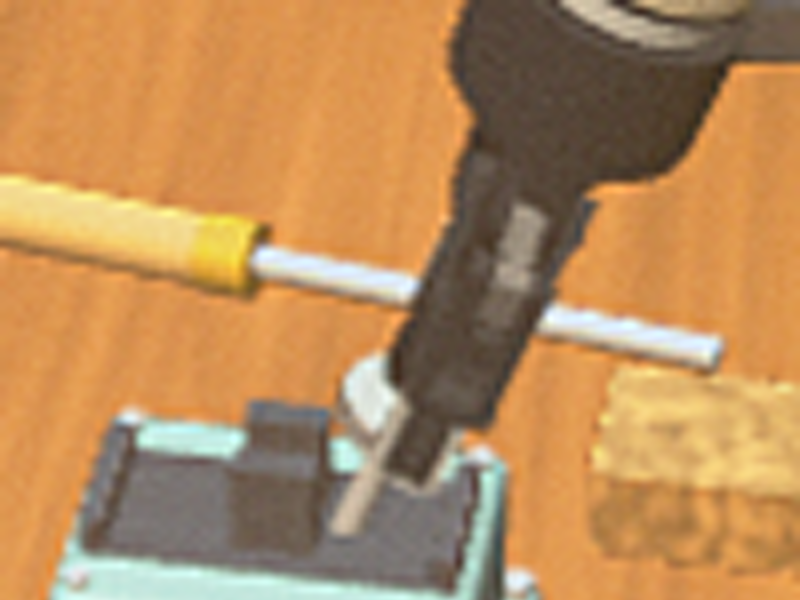

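The collar is up: the side picture shows bare stem below it and its rim beside the finger tips at about (318,200), some 15 mm higher than before. The lever is still forward. Next I grip the knob.

send_rows(steps=[{"translation": [0.1, -0.03, -0.7], "delta_rot": [0, 0, 0], "jaw": 7}, {"translation": [0.2, -0.03, -1.4], "delta_rot": [0, 0, 0], "jaw": 7}, {"translation": [0.2, -0.03, -1.4], "delta_rot": [0, 0, 0], "jaw": 7}, {"translation": [0.2, -0.03, -1.4], "delta_rot": [0, 0, 0], "jaw": 5}, {"translation": [0.2, -0.03, -1.4], "delta_rot": [0, 0, 0], "jaw": 3.5}, {"translation": [0.2, -0.03, -1.4], "delta_rot": [0, 0, 0], "jaw": 2.1}, {"translation": [0.2, -0.03, -1.4], "delta_rot": [0, 0, 0], "jaw": 2.1}, {"translation": [0.2, -0.03, -1.4], "delta_rot": [0, 0, 0], "jaw": 2.1}])

```text
time: 5.85
tool_pos: [0.4687, -0.1821, 0.145]
tool_rot: [0.004, 0.985, -0.024, 0.172]
contact_force: [-3.2, 4.3, 3.1]
gripper_width: 0.261
grasp_force: 53.4
```

```bash
python3 p.py .35,.138 .2,.138 .1,.138 0,.138 -.1,.138 -.2,.138 -.3,.138 -.35,.138
```

```text
t 5.85 pos [ 0.4687 -0.1821  0.145 ] F [-3.2  4.3  3.1] w 0.261 gf 53.4
(0.35, 0.138) T [-0.1   0.06  0.01] rot [-0.     0.003  0.   ] goal [ 0.468 -0.183  0.145]
(0.2, 0.138) T [1.96 0.06 0.16] rot [-0.    -0.147  0.   ] goal [ 0.488 -0.184  0.15 ]
(0.1, 0.138) T [3.31 0.06 0.43] rot [-0.    -0.247  0.   ] goal [ 0.501 -0.184  0.152]
(0.0, 0.138) T [4.63 0.06 0.83] rot [-0.    -0.347  0.   ] goal [ 0.515 -0.185  0.153]
(-0.1, 0.138) T [5.91 0.07 1.36] rot [-0.    -0.447  0.   ] goal [ 0.529 -0.186  0.152]
(-0.2, 0.138) T [7.12 0.07 2.02] rot [-0.    -0.547  0.   ] goal [ 0.542 -0.186  0.15 ]
(-0.3, 0.138) T [8.26 0.07 2.8 ] rot [-0.    -0.647  0.   ] goal [ 0.556 -0.187  0.147]
(-0.35, 0.138) T [8.8  0.07 3.22] rot [-0.    -0.697  0.   ] goal [ 0.562 -0.187  0.145]
```

send_rows(steps=[{"translation": [0.69, 0, 0.02], "delta_rot": [0, -0.05, 0], "jaw": 2.1}, {"translation": [1.38, 0, 0.07], "delta_rot": [0, -0.1, 0], "jaw": 2.1}, {"translation": [2.06, 0, 0.16], "delta_rot": [0, -0.15, 0], "jaw": 2.1}, {"translation": [2.74, 0, 0.28], "delta_rot": [0, -0.2, 0], "jaw": 2.1}, {"translation": [3.41, 0, 0.43], "delta_rot": [0, -0.25, 0], "jaw": 2.1}, {"translation": [4.08, 0, 0.62], "delta_rot": [0, -0.3, 0], "jaw": 2.1}, {"translation": [4.73, 0, 0.84], "delta_rot": [0, -0.35, 0], "jaw": 2.1}, {"translation": [4.73, 0, 0.84], "delta_rot": [0, -0.35, 0], "jaw": 2.1}])

```text
time: 6.65
tool_pos: [0.5177, -0.1848, 0.1536]
tool_rot: [0.0, 1.0, -0.025, -0.001]
contact_force: [0.9, 1.6, 2.8]
gripper_width: 0.262
grasp_force: 53.6
```

```bash
python3 p.py 0,.138 -.35,.138
```

```text
t 6.65 pos [ 0.5177 -0.1848  0.1536] F [0.9 1.6 2.8] w 0.262 gf 53.6
(0.0, 0.138) T [-0.27  0.04  0.06] rot [0.001 0.001 0.001] goal [ 0.515 -0.185  0.153]
(-0.35, 0.138) T [4.46 0.04 0.89] rot [ 0.001 -0.349  0.001] goal [ 0.562 -0.187  0.145]
```

send_rows(steps=[{"translation": [0.69, 0, 0.04], "delta_rot": [0, -0.05, 0], "jaw": 2.1}, {"translation": [1.38, 0, 0.1], "delta_rot": [0, -0.1, 0], "jaw": 2.1}, {"translation": [2.06, 0, 0.18], "delta_rot": [0, -0.15, 0], "jaw": 2.1}, {"translation": [2.74, 0, 0.3], "delta_rot": [0, -0.2, 0], "jaw": 2.1}, {"translation": [3.41, 0, 0.45], "delta_rot": [0, -0.25, 0], "jaw": 2.1}, {"translation": [4.08, 0, 0.64], "delta_rot": [0, -0.3, 0], "jaw": 2.1}, {"translation": [4.68, 0, 0.86], "delta_rot": [0, -0.35, 0], "jaw": 2.1}, {"translation": [4.68, 0, 0.86], "delta_rot": [0, -0.35, 0], "jaw": 2.1}])

```text
time: 7.45
tool_pos: [0.5628, -0.1873, 0.1455]
tool_rot: [-0.004, 0.984, -0.025, -0.177]
contact_force: [-3.7, 1.3, 8.4]
gripper_width: 0.257
grasp_force: 53.9
```

```bash
python3 p.py -.35,.138
```

```text
t 7.45 pos [ 0.5628 -0.1873  0.1455] F [-3.7  1.3  8.4] w 0.257 gf 53.9
(-0.35, 0.138) T [-0.02  0.01  0.1 ] rot [ 0.001  0.005 -0.   ] goal [ 0.562 -0.187  0.145]
```

send_rows(steps=[{"translation": [0.2, 0, 0], "delta_rot": [0, 0, 0], "jaw": 2.1}, {"translation": [0.4, 0, 0.05], "delta_rot": [0, 0, 0], "jaw": 2.1}, {"translation": [0.4, 0, 0.05], "delta_rot": [0, 0, 0], "jaw": 2.1}, {"translation": [0.4, 0, 0.05], "delta_rot": [0, 0, 0], "jaw": 2.1}, {"translation": [0.4, 0, 0.05], "delta_rot": [0, 0, 0], "jaw": 2.1}, {"translation": [0.4, 0, 0.05], "delta_rot": [0, 0, 0], "jaw": 2.1}, {"translation": [0.4, 0, 0.05], "delta_rot": [0, 0, 0], "jaw": 2.1}, {"translation": [0.4, 0, 0.05], "delta_rot": [0, 0, 0], "jaw": 2.1}])

```text
time: 8.25
tool_pos: [0.563, -0.1873, 0.1454]
tool_rot: [-0.004, 0.983, -0.025, -0.18]
contact_force: [-14.9, 3.7, 16.2]
gripper_width: 0.263
grasp_force: 54.4
```

The lever is at its stop: the force rose with no further motion. I release the knob and look.

send_rows(steps=[{"translation": [-0.35, 0, 0], "delta_rot": [0, 0, 0], "jaw": 2.1}, {"translation": [-0.35, 0, 0], "delta_rot": [0, 0, 0], "jaw": 3.5}, {"translation": [-0.35, 0, 0], "delta_rot": [0, 0, 0], "jaw": 5}, {"translation": [-0.35, 0, 0], "delta_rot": [0, 0, 0], "jaw": 7}, {"translation": [-0.35, 0, 0], "delta_rot": [0, 0, 0], "jaw": 7}, {"translation": [-0.35, 0, 0], "delta_rot": [0, 0, 0], "jaw": 7}, {"translation": [-0.35, 0, 0], "delta_rot": [0, 0, 0], "jaw": 7}, {"translation": [-0.35, 0, 0], "delta_rot": [0, 0, 0], "jaw": 7}])

```text
time: 9.05
tool_pos: [0.5632, -0.1874, 0.1438]
tool_rot: [-0.004, 0.984, -0.025, -0.175]
contact_force: [0.4, 0.3, 0.0]
gripper_width: 0.818
grasp_force: 0.0
```

```bash
python3 - <<'E'
from p import *
b=snap('side','side3')
cv2.imwrite('pics/crop3.png',cv2.resize(b['pixels'][150:250,240:340],(600,600),interpolation=2))
move(-.35,.112);move(-.35,.096)
print(proj(b,[goal(-.35,.135)[0],goal(-.35,.112)[0],goal(-.35,.096)[0]]))
E
```

```text
(-0.35, 0.112) T [-0.11 -0.    2.56] rot [ 0.001  0.002 -0.   ] goal [ 0.553 -0.187  0.12 ]
(-0.35, 0.096) T [-0.1  -0.    4.16] rot [ 0.001  0.002 -0.   ] goal [ 0.548 -0.187  0.105]
[[285.69941523 190.65947753]
 [289.15332435 198.10644356]
 [291.51766577 203.20364279]]
```

View pics/crop3.png

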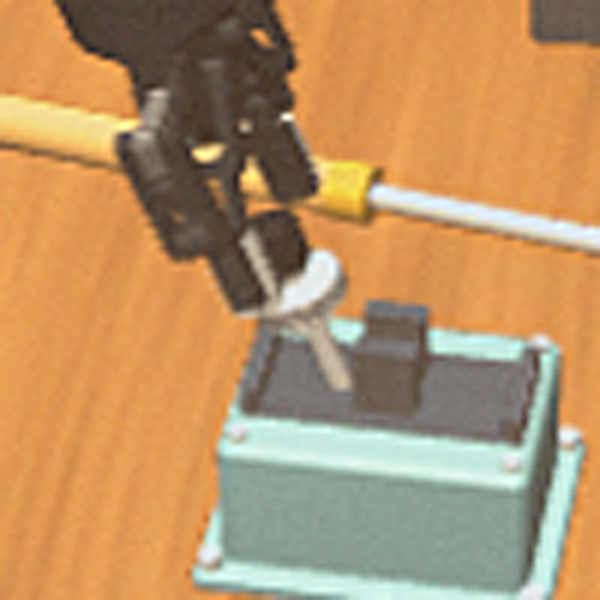

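The picture shows the lever leaning to the reverse side with its knob at about (285,190). The collar is still up at (291,198), with bare stem below it. I lower the open fingers to the collar and close them.

send_rows(steps=[{"translation": [0, 0, 0.8], "delta_rot": [0, 0, 0], "jaw": 7.5}, {"translation": [0, 0, 1.7], "delta_rot": [0, 0, 0], "jaw": 7.5}, {"translation": [0, 0, 2.5], "delta_rot": [0, 0, 0], "jaw": 7.5}, {"translation": [0, 0, 2.5], "delta_rot": [0, 0, 0], "jaw": 7.5}, {"translation": [0, 0, 2.5], "delta_rot": [0, 0, 0], "jaw": 5}, {"translation": [0, 0, 2.5], "delta_rot": [0, 0, 0], "jaw": 3.7}, {"translation": [0, 0, 2.5], "delta_rot": [0, 0, 0], "jaw": 3.7}, {"translation": [0, 0, 2.5], "delta_rot": [0, 0, 0], "jaw": 3.7}])

```text
time: 9.9
tool_pos: [0.5549, -0.1868, 0.1211]
tool_rot: [-0.004, 0.984, -0.025, -0.175]
contact_force: [0.7, 1.3, 1.6]
gripper_width: 0.447
grasp_force: 50.3
```

```bash
python3 p.py -.35,.112 -.35,.096
```

```text
t 9.9 pos [ 0.5549 -0.1868  0.1211] F [0.7 1.3 1.6] w 0.447 gf 50.3
(-0.35, 0.112) T [-0.12  0.02  0.14] rot [ 0.001  0.001 -0.   ] goal [ 0.553 -0.187  0.12 ]
(-0.35, 0.096) T [-0.12  0.01  1.74] rot [ 0.001  0.001 -0.   ] goal [ 0.548 -0.187  0.105]
```

send_rows(steps=[{"translation": [0.1, 0, 0.3], "delta_rot": [0, 0, 0], "jaw": 3.7}, {"translation": [0.1, 0, 0.6], "delta_rot": [0, 0, 0], "jaw": 3.7}, {"translation": [0.1, 0, 0.9], "delta_rot": [0, 0, 0], "jaw": 3.7}, {"translation": [0.1, 0, 1.2], "delta_rot": [0, 0, 0], "jaw": 3.7}, {"translation": [0.1, 0, 1.45], "delta_rot": [0, 0, 0], "jaw": 3.7}, {"translation": [0.1, 0, 1.6], "delta_rot": [0, 0, 0], "jaw": 3.7}, {"translation": [0.1, 0, 1.7], "delta_rot": [0, 0, 0], "jaw": 3.7}, {"translation": [0.1, 0, 1.7], "delta_rot": [0, 0, 0], "jaw": 3.7}])

```text
time: 10.7
tool_pos: [0.55, -0.1866, 0.107]
tool_rot: [-0.004, 0.984, -0.025, -0.175]
contact_force: [-4.8, 3.9, 14.5]
gripper_width: 0.446
grasp_force: 51.1
```

```bash
python3 p.py -.35,.096
```

```text
t 10.7 pos [ 0.55   -0.1866  0.107 ] F [-4.8  3.9 14.5] w 0.446 gf 51.1
(-0.35, 0.096) T [-0.14  0.01  0.24] rot [ 0.001  0.002 -0.001] goal [ 0.548 -0.187  0.105]
```

send_rows(steps=[{"translation": [0, 0, 0.15], "delta_rot": [0, 0, 0], "jaw": 3.7}, {"translation": [0, 0, 0.2], "delta_rot": [0, 0, 0], "jaw": 3.7}, {"translation": [0, 0, 0.2], "delta_rot": [0, 0, 0], "jaw": 3.7}, {"translation": [0, 0, 0.2], "delta_rot": [0, 0, 0], "jaw": 3.7}, {"translation": [0, 0, -0.1], "delta_rot": [0, 0, 0], "jaw": 3.7}, {"translation": [0, 0, -0.15], "delta_rot": [0, 0, 0], "jaw": 5}, {"translation": [0, 0, -0.15], "delta_rot": [0, 0, 0], "jaw": 8}, {"translation": [0, 0, -0.15], "delta_rot": [0, 0, 0], "jaw": 8}])

```text
time: 11.5
tool_pos: [0.5502, -0.187, 0.1049]
tool_rot: [-0.004, 0.984, -0.025, -0.175]
contact_force: [0.2, 1.0, -0.3]
gripper_width: 0.898
grasp_force: 0.0
```

send_rows(steps=[{"translation": [0, 0, 0], "delta_rot": [0, 0, 0], "jaw": 8.5}, {"translation": [0, 0, -1], "delta_rot": [0, 0, 0], "jaw": 8.5}, {"translation": [0, 0, -3], "delta_rot": [0, 0, 0], "jaw": 8.5}, {"translation": [0, 0, -5], "delta_rot": [0, 0, 0], "jaw": 8.5}, {"translation": [0, 0, -8], "delta_rot": [0, 0, 0], "jaw": 8.5}, {"translation": [0, 0, -11], "delta_rot": [0, 0, 0], "jaw": 8.5}, {"translation": [0, 0, -13], "delta_rot": [0, 0, 0], "jaw": 8.5}, {"translation": [0, 0, -13], "delta_rot": [0, 0, 0], "jaw": 8.5}])

```text
time: 12.3
tool_pos: [0.5974, -0.1896, 0.2321]
tool_rot: [-0.002, 0.985, -0.025, -0.171]
contact_force: [0.1, -0.2, 0.2]
gripper_width: 0.997
grasp_force: 0.0
```

```bash
python3 - <<'E'
from p import *
b=snap('side','side4')
cv2.imwrite('pics/crop4.png',cv2.resize(b['pixels'][150:250,240:340],(600,600),interpolation=2))
for n in('side3','side4'):
    d=load(n);W=cloud(d);g=goal(-.35,.105)[0]
    m=(np.linalg.norm(W-g,axis=2)<.035)&(d['pixels'].min(2)>110)
    s=W[m]-C; al=s@(np.sin(.35)*ex+np.cos(.35)*k)
    print(n,m.sum(),np.percentile(al,[5,25,50,75,95]).round(4))
W=cloud(b);g=goal(-.35,.135)[0];m=(np.linalg.norm(W-g,axis=2)<.025)&(b['pixels'].max(2)<75)&(W[...,2]>.122)
print('knob',W[m].mean(0),g, state()['tool_pos'])
E
```

```text
side3 156 [0.0754 0.0875 0.1101 0.1169 0.1195]
side4 179 [0.0771 0.0947 0.1019 0.1036 0.1159]
knob [ 0.560994   -0.18302205  0.14559599] [ 0.56123335 -0.1873136   0.14181532] [ 0.59614252 -0.18924056  0.22962438]
```

View pics/crop4.png

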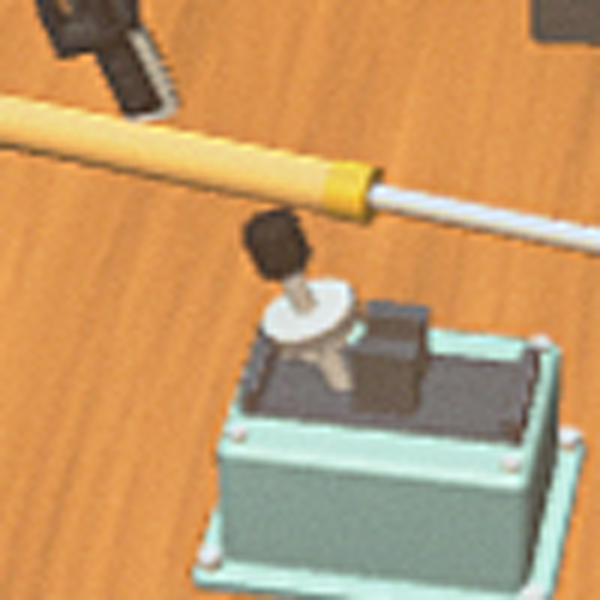

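The lever stands at reverse, with its knob at about (286,191). The collar is down at (291,202) and its foot is beside the gate. The collar height along the stem matches the start (top about 0.102 to 0.104 m, against 0.101 to 0.103 m at first). The gripper is clear.

```bash
python3 -c "
from plant import *
print(job_done())"
```

```text
the job is handed in; nothing more can be done
None
```

I handed the job in at about 12.4 s; no verdict came back. The direction lever was moved by its knob to the reverse stop, the collar was pushed down to its starting height beside the gate, and the gripper was left clear and touching nothing.

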